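# Handlamp off its charging stand

### The arm

A 7-joint arm with a two-finger parallel gripper is mounted at the origin on the work surface. World frame = base frame: x ahead of the robot, y to its left, z up, the work surface at z = 0. Lengths are in m, angles in rad, forces in N, time in s.
With the tool pointing down it reaches from about 0.4 to 0.85 m from the base axis. Payload 10.4 kg.
Tool frame: the origin (TCP) lies midway between the tips of the shut fingers; the grasp point (between the pads) lies 19 mm behind it; z points along the fingers, x is the direction in which the jaws open and shut, and the axes are right-handed (so a half turn about z gives the same grasp; the last joint's range is limited). The gripper opens to 85 mm and grips with 20 to 120 N. Pads are 22 mm wide; open, the fingers measure 114 mm over their backs; the gripper's body (76 mm by 85 mm) begins 54 mm behind the grasp point. The pads swing forward as they close: fully open they stand 13 mm farther back than shut.
Start: joints at [-1.36, 0.332, -0.065, 1.46, 0.022, 1.35, -0.088], TCP at [0.145, 0.608, 0.231] pointing down, gripper open.
Joint ranges: [-2.6, 2.6], [-0.5, 2.12], [-1.47, 1.34], [0.16, 2.42], [-1.27, 4.41], [0.06, 2.06], [-2.6, 2.6]. Speed limits (rad/s): [2.22, 2.22, 2.79, 2.79, 3.14, 3.14, 3.14].

### API

Orientations are given as a unit quaternion [x, y, z, w].
In Python, from workcell import telemetry, eyes, order gives the robot as it stands.
- The arm moves only by the tool servo_tool, never from a script. Its argument "deltas" is a list of rows, each a list of 3 entries, a list of its own where there are three numbers: the shift along the tool's x, y, z in cm, then the turn about the tool's z in rad, then the finger opening in cm, from 0 to 8.54. A call has 1 to 12 rows; each row shifts and turns the pose as measured when the row begins, along the tool's axes as they then stand; what a row does not reach is not made up. A row lasts 1/12 s, in which the tool goes at most 41.7 mm and 7.16 degrees, less where a joint would pass 70% of its speed; a pose out of reach is approached as far as the arm can. A call is refused whole if a number of a shift passes 4.17 or a number of a turn 0.125, either way. A call with a gripper value outside its range is refused whole. The fingers move at their own pace and stop on an object; "force" is the grip in N (left out, the last holds). Time passes only in rows, so rows that do not move let the fingers close. It gives the time, the measured TCP pose, the force and the opening at its end, in the units of the state.
- telemetry.get_obs(): the state, without advancing time (a new reading comes with each control period).
- eyes.camera(name): name is "scene" or "top" or "wrist"; returns (picture, depth): 480x640x3 uint8, blue, green, red; 480x640 float32, m along the optical axis (not along the pixel's ray), 0 where there is no reading.
- eyes.calibration(name): a dict with "fx", "fy", "cx", "cy" (pixels), "rvec" (rotation vector, rad) and "tvec" (3), from world to camera coordinates, as OpenCV has them. Camera axes: x right, y down, z forward; pixel columns grow to the right and rows downward; lengths in m; the calibration is good to about 2 mm. A picture is of the moment at which its call begins: read the wrist's pose just before it. calibration takes no time and is no camera call; for the wrist camera it gives the pose at the moment of the call.
- order.hand_in(): hands the job in, once; it reports no verdict.
The state is a dict: "clock": time; "joint_pos": joint angles; "joint_velocities": joint speeds; "tau": joint torques, N m; "position": TCP position; "ee_rot": TCP orientation; "ft_force": force on the tool from outside, world axes, zero at the start; "torque": the same for the moment, N m; "grip_width": opening from 0.0 (shut) to 1.0 (fully open).
Only numpy, scipy, OpenCV 4.12 (cv2) and the standard library are available. Lean on these libraries where they do the work, as an engineer would, in place of code of your own. Each camera call takes 0.05 s, during which the arm holds its last target. There are 200 camera calls.

### The job

Two handlamps are charging on the pit bench. Lift the taller one off its charging stand and set it down gently, upright, in the middle of the square rubber pad in front of the model car, and let go of it. Keep it upright on the way, and leave the shorter lamp on its stand.

Things in the scene. Friction and masses are not known exactly. Their poses are not given: they have to be found in the camera images.
- lamp_tall: Taller of two alike handlamps: black foot and cap 80 mm wide, white between; cap top 120 mm up. Rigid level aluminium handle bar along x, 16 wide (y), 14 high, centre on the axis 165 mm above the underside; 60 clear between its posts, 38 below it. Origin: centre of underside, z up. Starts loose in a round stand: seat 30 mm above the bench, rim 6 mm, 4 mm play; lifts straight off. 0.35-0.6 kg.
- lamp_short: Shorter handlamp, otherwise alike: 80 mm wide, cap top 70 mm, handle bar centre 115 mm above the underside (122 mm overall; the taller is 172 mm). Origin: centre of underside, z up. On a stand like the other's, 112 mm wide, grey, seat 30 mm above the bench; which lamp is on the left or right stand varies. It stays there.
- pad: Flat square black rubber pad, 140 x 140 mm, 4 mm thick, fixed on the bench. Origin: centre of its underside, on the bench top (height 0), in front of (nearer the robot than) a white model car; its top is 4 mm higher; x and y along its sides.
There are look-alikes about, which are no part of the job. There is more than one size of the pad; the job needs the largest. What is shaped like the lamp_short but yellow is not meant.

How it is judged:
On the way:
1. the taller lamp is lifted clear of its stand (underside more than 70 mm above the bench) (height (world z) of lamp_tall above 0.07 m), for 0.1 s.
At the end, for the whole second after the job is handed in: The taller lamp stands upright (within about 10 degrees), at rest and released on the pad, within 30 mm of the pad's centre along each of its sides (foot wholly on the pad); the shorter lamp is upright on its stand (moved less than 20 mm) (x of lamp_tall in the frame of pad between -0.03 and 0.03 m and y of lamp_tall in the frame of pad between -0.03 and 0.03 m and z of lamp_tall in the frame of pad between -0.001 and 0.01 m and angle between lamp_tall's own z axis and vertical below 0.17 rad and linear speed of lamp_tall below 0.02 m/s and angular speed of lamp_tall below 0.1 rad/s and distance of lamp_short from where it was at the start of the episode below 0.02 m and angle between lamp_short's own z axis and vertical below 0.2 rad); the robot touches nothing.
It fails at once if the taller lamp is dropped or knocked flying (touching nothing while faster than 0.5 m/s, a fall of about 13 mm) (contact force between lamp_tall and anything else below 0.05 N and linear speed of lamp_tall above 0.5 m/s).
It fails at once if the taller lamp is tipped by more than 40 degrees (angle between lamp_tall's own z axis and vertical above 0.7 rad).
It fails at once if the shorter lamp is moved by more than 20 mm or tipped by more than 11 degrees (distance of lamp_short from where it was at the start of the episode above 0.02 m or angle between lamp_short's own z axis and vertical above 0.2 rad).
It also fails if it takes over 42 s, if anything falls off the work surface, if the arm or the gripper's body presses on something with over 40 N, if the wrist force passes 120 N, or if a joint passes its speed limit or range.

## Working session

There is one attempt and no reset: what is moved stays moved. The work goes in short steps, Python scripts to look and compute and a tool call to move; the robot and the scene stay as the last step left them, time stands still between calls to the robot, and variables do not carry over. Pictures are saved under pics/ and viewed, about 8 in all and at most 12, crops included, and the job is handed in when it is done.

Besides the shell and the picture viewer there is one more tool, called after ">>>" as a command line: name --argument value ..., lists and objects as JSON in quotes. servo_tool: Moves the arm, as the interface text tells. Its arguments: {"type":"object","properties":{"deltas":{"type":"array"},"force":{"type":"number"}},"required":["deltas"]}

```bash
mkdir -p pics; cat > h.py <<'E'
import numpy as np, cv2
from workcell import telemetry, eyes, order
def cal(n):
    c=eyes.calibration(n); R=cv2.Rodrigues(np.array(c["rvec"],float))[0]; return c,R,np.array(c["tvec"],float).ravel()
def cloud(n,depth,c=None):
    c,R,t=c or cal(n); v,u=np.mgrid[:480,:640]
    P=np.stack([(u-c["cx"])/c["fx"]*depth,(v-c["cy"])/c["fy"]*depth,depth],-1)
    return (P-t)@R
def ray(k,u,v,z):
    c,R,t=k; d=R.T@np.array([(u-c["cx"])/c["fx"],(v-c["cy"])/c["fy"],1]); o=-R.T@t
    return o+d*(z-o[2])/d[2]
E
python3 - <<'E'
from h import *
for n in("top","scene"):
    p,d=eyes.camera(n); cv2.imwrite(f"pics/{n}.png",p); np.savez(f"{n}.npz",p=p,d=d)
    c,R,t=cal(n); print(n,-R.T@t)
o=telemetry.get_obs(); print(o)
E
```

```text
top [ 0.26375871 -0.02106327  1.16208313]
scene [ 0.84867335 -0.19632591  0.76302829]
{'clock': 0.1, 'joint_pos': array([-1.35960361,  0.33280345, -0.06473715,  1.46087613,  0.02160127,
        1.34992492, -0.08853314]), 'joint_velocities': array([-0.00149403, -0.00171291, -0.00186085, -0.00181086,  0.00112683,
       -0.002727  ,  0.00088371]), 'tau': array([ 1.16308151e-03, -6.26744771e+01,  4.88166756e-02, -3.92423880e+01,
        1.62072130e-02,  6.96324336e-03, -3.81385121e-06]), 'position': array([0.14469399, 0.60765639, 0.23058989]), 'ee_rot': array([ 7.84744198e-01,  6.19819418e-01, -5.00324671e-04,  4.27430164e-04]), 'ft_force': array([ 0.1887418 , -0.57014098, -0.16723989]), 'torque': array([ 0.03952853, -0.07809558,  0.02843667]), 'grip_width': 0.9993877801632696}
```

View pics/top.png

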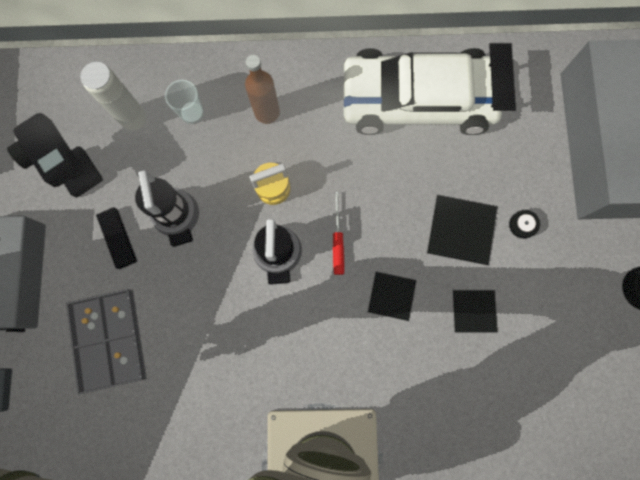

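View pics/scene.png

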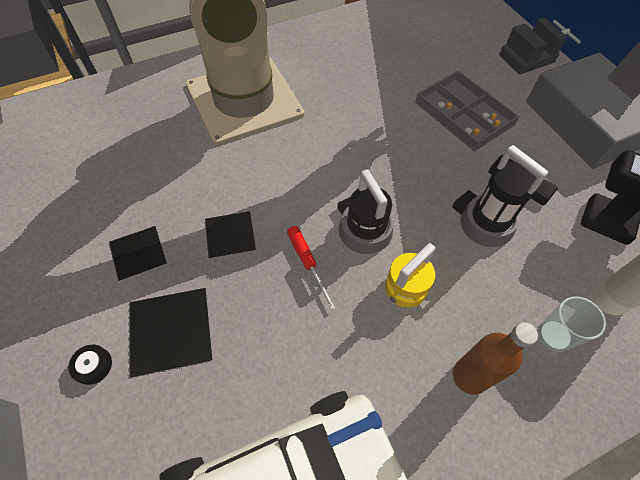

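Top view: tall lamp at (150,195), with its handle at (146,190). Short lamp at (272,243), and a yellow decoy at (270,182). There are three black pads at (462,230), (392,296) and (475,311). The one at (462,230), nearest the car, is the largest. In the scene view the tall lamp is at (505,190) and the large pad at (170,332). Next I'll measure these.

```bash
python3 - <<'E'
from h import *
for n,boxes in (("top",{"tall":(115,160,200,245),"short":(245,215,305,285),"yel":(245,160,295,205)}),("scene",{"tall":(450,140,560,250),"short":(335,165,395,250)})):
    z=np.load(n+".npz"); W=cloud(n,z["d"]); p=z["p"]
    for k,(a,b,c,d) in boxes.items():
        w=W[b:d,a:c].reshape(-1,3); q=p[b:d,a:c].reshape(-1,3).astype(int)
        zt=np.percentile(w[:,2],99.5)
        m=(w[:,2]>zt-.018)&(q.min(1)>110)
        h=w[m]; r=cv2.minAreaRect((h[:,:2]*1000).astype(np.float32)); u,s,vt=np.linalg.svd(h[:,:2]-h[:,:2].mean(0),full_matrices=False)
        print(n,k,"ztop",zt.round(4),"n",m.sum(),"ctr",np.round(r[0],1),"size",np.round(r[1],1),"dir deg",np.degrees(np.arctan2(vt[0,1],vt[0,0])).round(1))
z=np.load("top.npz");k=cal("top")
m=(z["p"].max(2)<60).astype(np.uint8)
g=cv2.cvtColor(z["p"],cv2.COLOR_BGR2GRAY); print("pad gray",g[230,462],g[200,420],g[270,450])
m=(g<45).astype(np.uint8)
for c in cv2.findContours(m,0,2)[0]:
    if cv2.contourArea(c)>800:
        pts=np.array([ray(k,*x[0],.004)[:2]*1000 for x in c],np.float32); r=cv2.minAreaRect(pts)
        print(cv2.boundingRect(c),np.round(r[0],1),np.round(r[1],1),round(r[2],1))
cv2.imwrite("pics/crop1.png",cv2.resize(np.hstack([z["p"][150:300,90:330]]),None,fx=3,fy=3,interpolation=2))
E
```

```text
top tall ztop 0.2042 n 309 ctr [412.6 176.4] size [491.8  51.6] dir deg -132.5
top short ztop 0.1555 n 304 ctr [375.6  54.3] size [265.9  45.8] dir deg 21.2
top yel ztop 0.1262 n 301 ctr [450.2  25.6] size [376.6  77.3] dir deg 19.8
scene tall ztop 0.2032 n 415 ctr [714.2  83.8] size [ 74.5 616.9] dir deg -60.3
scene short ztop 0.1538 n 346 ctr [649.  -31.4] size [ 50.2 515.5] dir deg -34.2
pad gray 36 154 100
(453, 291, 44, 40) [ 319.4 -340.6] [89.7 85.3] 89.0
(369, 273, 47, 47) [ 355.2 -160.5] [90.2 89.7] 77.0
(98, 209, 39, 60) [499.9 465.3] [139.4  49.1] 23.0
(429, 199, 67, 65) [ 502.2 -326.5] [134.1 133.2] 77.2
(8, 138, 94, 58) [691.  618.6] [236.8 108. ] 57.6
(490, 44, 25, 66) [ 875.3 -447.8] [ 50.5 169.1] 88.1
```

View pics/crop1.png

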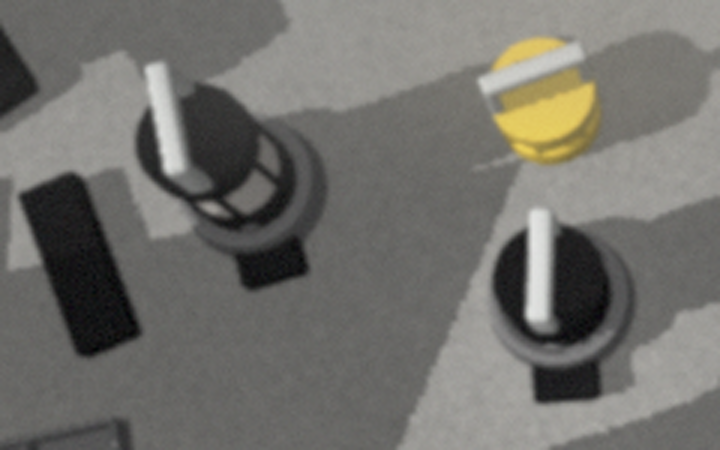

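The crop confirms it. The tall lamp, with its white window body, is on the left stand with its handle at crop (167,120). The short lamp on the right is black-capped at (540,270). The yellow one is not meant. Invalid depth readings (0) polluted the fit, so I'll filter them out.

```bash
python3 - <<'E'
from h import *
for n,boxes in (("top",{"tall":(115,160,200,245),"short":(245,215,305,285),"box":(95,205,140,270)}),("scene",{"tall":(450,140,560,250),"short":(335,165,395,250)})):
    z=np.load(n+".npz"); W=cloud(n,z["d"]); p=z["p"]
    for k,(a,b,c,d) in boxes.items():
        w=W[b:d,a:c].reshape(-1,3); q=p[b:d,a:c].reshape(-1,3).astype(int); ok=z["d"][b:d,a:c].ravel()>.1
        w=w[ok];q=q[ok]; zt=np.percentile(w[:,2],99)
        m=(w[:,2]>zt-.016)&((q.min(1)>110)|(k=="box"))
        h=w[m]; h=h[np.abs(h[:,:2]-np.median(h[:,:2],0)).max(1)<.06]
        r=cv2.minAreaRect((h[:,:2]*1000).astype(np.float32)); u,s,vt=np.linalg.svd(h[:,:2]-h[:,:2].mean(0),full_matrices=False)
        print(n,k,"ztop",zt.round(4),"n",len(h),"ctr",np.round(r[0],1),"size",np.round(r[1],1),"dir deg",np.degrees(np.arctan2(vt[0,1],vt[0,0])).round(1))
# tallest things between lamp and pad
z=np.load("top.npz");W=cloud("top",z["d"])[z["d"]>.1]
for x in (.35,.45,.55,.65):
  print(x,[ (y,round(float(np.percentile(s[:,2],99.5)),3)) for y in np.arange(-.4,.7,.1).round(1) for s in [W[(abs(W[:,0]-x)<.05)&(abs(W[:,1]-y)<.05)]] if len(s)>20])
E
```

```text
top tall ztop 0.2027 n 302 ctr [556.3 331.1] size [78.9 16.6] dir deg -167.4
top short ztop 0.1538 n 297 ctr [463.6  94.3] size [15.6 77.7] dir deg 177.6
top box ztop 0.0298 n 1194 ctr [498.7 460.4] size [138.2  49.8] dir deg -153.8
scene tall ztop 0.2014 n 405 ctr [558.  328.7] size [77.2 17.7] dir deg 12.7
scene short ztop 0.1526 n 337 ctr [465.3  91.7] size [15.8 79.4] dir deg -2.1
0.35 [(np.float64(-0.4), 0.007), (np.float64(-0.3), 0.007), (np.float64(-0.2), 0.008), (np.float64(-0.1), 0.008), (np.float64(-0.0), 0.005), (np.float64(0.1), 0.024), (np.float64(0.2), 0.006), (np.float64(0.3), 0.006), (np.float64(0.4), 0.032), (np.float64(0.5), 0.033), (np.float64(0.6), 0.094)]
0.45 [(np.float64(-0.4), 0.027), (np.float64(-0.3), 0.009), (np.float64(-0.2), 0.007), (np.float64(-0.1), 0.024), (np.float64(-0.0), 0.037), (np.float64(0.1), 0.155), (np.float64(0.2), 0.006), (np.float64(0.3), 0.026), (np.float64(0.4), 0.029), (np.float64(0.5), 0.029), (np.float64(0.6), 0.094)]
0.55 [(np.float64(-0.4), 0.029), (np.float64(-0.3), 0.009), (np.float64(-0.2), 0.005), (np.float64(-0.1), 0.006), (np.float64(-0.0), 0.018), (np.float64(0.1), 0.123), (np.float64(0.2), 0.006), (np.float64(0.3), 0.205), (np.float64(0.4), 0.153), (np.float64(0.5), 0.156), (np.float64(0.6), 0.156)]
0.65 [(np.float64(-0.4), 0.006), (np.float64(-0.3), 0.006), (np.float64(-0.2), 0.006), (np.float64(-0.1), 0.006), (np.float64(-0.0), 0.006), (np.float64(0.1), 0.125), (np.float64(0.2), 0.006), (np.float64(0.3), 0.035), (np.float64(0.4), 0.006), (np.float64(0.5), 0.165), (np.float64(0.6), 0.165)]
```

```bash
cat >> h.py <<'E'
from scipy.spatial.transform import Rotation as Ro
def go(target,jawdeg=None):
    o=telemetry.get_obs(); R=Ro.from_quat(o["ee_rot"]); p=o["position"]
    x=R.as_matrix()[:,0]; yaw=np.degrees(np.arctan2(x[1],x[0]))
    print("t",round(o["clock"],2),"p",p.round(4),"yaw",yaw.round(2),"tilt",R.as_matrix()[:,2].round(4),"F",o["ft_force"].round(2),"g",round(o["grip_width"],3),"q",o["joint_pos"].round(2))
    print("tool delta cm",(R.inv().apply(np.array(target)-p)*100).round(2))
    if jawdeg is not None:
        e=(jawdeg-yaw+90)%180-90; print("tool-z turn rad",-np.radians(e).round(4), "other", -np.radians(e-np.sign(e)*180).round(3))
E
python3 -c "
from h import *
go([.557,.330,.29],102.6)"
```

```text
t 0.1 p [0.1447 0.6077 0.2306] yaw 76.61 tilt [-3.0e-04 -1.3e-03 -1.0e+00] F [ 0.19 -0.57 -0.17] g 0.999 q [-1.36  0.33 -0.06  1.46  0.02  1.35 -0.09]
tool delta cm [-17.47  46.54  -5.92]
tool-z turn rad -0.4537 other 2.688
```

>>> servo_tool --deltas '[[[0, 0, -2], 0, 8.5], [[0, 0, -3], 0, 8.5], [[0, 0, -2], 0, 8.5], [[-0.5, 1.3, 0], 0, 8.5], [[-1, 2.7, 0], 0, 8.5], [[-1.3, 3.5, 0], 0, 8.5], [[-1.3, 3.5, 0], 0, 8.5], [[-1.3, 3.5, 0], 0, 8.5], [[-1.3, 3.5, 0], 0, 8.5], [[-1.3, 3.5, 0], 0, 8.5], [[-1.3, 3.5, 0], 0, 8.5], [[-1, 2.5, 0], 0, 8.5]]'

```text
clock: 1.1
position: [0.3923, 0.4365, 0.2938]
ee_rot: [0.78, 0.625, -0.007, 0.003]
ft_force: [0.1, 0.6, -1.4]
grip_width: 0.996
```

```bash
python3 -c "
from h import *
go([.557,.330,.29],102.6)"
```

```text
t 1.1 p [0.3923 0.4365 0.2938] yaw 77.4 tilt [-0.0075 -0.0134 -0.9999] F [ 0.1   0.61 -1.4 ] g 0.996 q [-1.01  0.23  0.11  1.46 -0.02  1.47  0.45]
tool delta cm [-6.79 18.4   0.4 ]
tool-z turn rad -0.4399 other 2.702
```

>>> servo_tool --deltas '[[[-1.3, 3.5, 0], 0, 8.5], [[-1.3, 3.5, 0], 0, 8.5], [[-1.3, 3.5, 0], 0, 8.5], [[-1, 2.7, 0], 0, 8.5], [[-0.7, 1.8, 0], 0, 8.5], [[0, 0, 0], -0.09, 8.5], [[0, 0, 0], -0.1, 8.5], [[0, 0, 0], -0.1, 8.5], [[0, 0, 0], -0.1, 8.5], [[0, 0, 0], -0.05, 8.5], [[0, 0, 0], 0, 8.5]]'

```text
clock: 2.02
position: [0.5404, 0.3251, 0.2826]
ee_rot: [0.625, 0.78, -0.015, 0.003]
ft_force: [0.6, -0.1, 0.2]
grip_width: 0.993
```

```bash
python3 - <<'E'
from h import *
go([.557,.330,.29],102.6)
k=cal("wrist"); p,d=eyes.camera("wrist"); cv2.imwrite("pics/w1.png",p); np.savez("w1.npz",p=p,d=d)
W=cloud("wrist",d,k); w=W.reshape(-1,3); q=p.reshape(-1,3).astype(int)
m=(d.ravel()>.05)&(abs(w[:,2]-.2)<.012)&(q.min(1)>100)&(np.hypot(w[:,0]-.557,w[:,1]-.33)<.07)
h=w[m]; print(len(h))
if len(h)>10:
  r=cv2.minAreaRect((h[:,:2]*1000).astype(np.float32)); print(r,h[:,2].max()); vt=np.linalg.svd(h[:,:2]-h[:,:2].mean(0),full_matrices=False)[2]; print(np.degrees(np.arctan2(vt[0,1],vt[0,0])))
E
```

```text
t 2.02 p [0.5404 0.3251 0.2826] yaw 102.64 tilt [-0.0151 -0.0276 -0.9995] F [ 0.58 -0.08  0.18] g 0.993 q [-0.74  0.34  0.16  1.35 -0.04  1.48  1.21]
tool delta cm [ 0.1   1.71 -0.78]
tool-z turn rad 0.0007 other -3.141
2267
((555.8055419921875, 329.8677978515625), (76.95152282714844, 15.902290344238281), 13.28904914855957) 0.20294803202781275
12.953177748242075
```

View pics/w1.png

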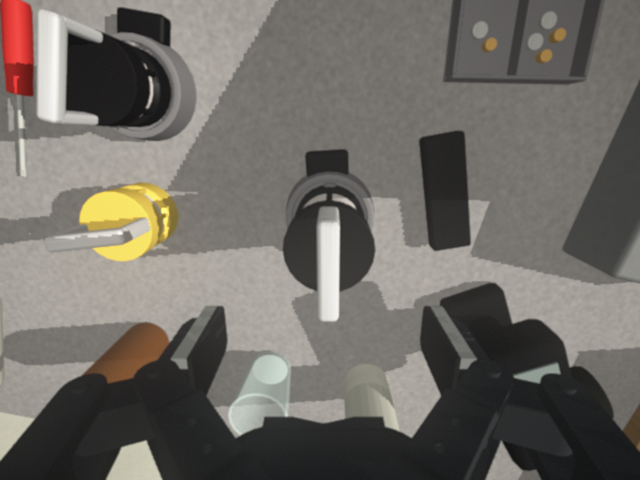

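Wrist view: the tall lamp's handle at (328,265) lies centred between the fingers, and its depth fit (556,330) agrees with the earlier estimate.

>>> servo_tool --deltas '[[[0, 1, 0], 0, 8.5], [[0.2, 0.8, 0], 0, 8.5], [[0, 0, 2], 0, 8.5], [[0, 0, 2], 0, 8.5], [[0, 0, 1], 0, 8.5], [[0, 0, 0], 0, 8.5]]'

```text
clock: 2.57
position: [0.5583, 0.3292, 0.2292]
ee_rot: [0.631, 0.776, -0.016, 0.003]
ft_force: [-0.7, 0.3, -0.6]
grip_width: 0.997
```

```bash
python3 -c "
from h import *
go([.556,.330,.176],102.9)"
```

```text
t 2.57 p [0.5583 0.3292 0.2292] yaw 101.78 tilt [-0.0154 -0.0283 -0.9995] F [-0.67  0.29 -0.63] g 0.997 q [-0.73  0.4   0.16  1.38 -0.05  1.39  1.21]
tool delta cm [ 0.26 -0.09  5.32]
tool-z turn rad -0.0195 other 3.122
```

>>> servo_tool --deltas '[[[0.2, 0, 1.5], -0.02, 8.5], [[0.1, -0.1, 1.5], 0, 8.5], [[0, 0, 1.2], 0, 8.5], [[0, 0, 1], 0, 8.5], [[0, 0, 0], 0, 8.5]]'

```text
clock: 2.98
position: [0.5567, 0.3313, 0.1774]
ee_rot: [0.624, 0.781, -0.015, 0.003]
ft_force: [0.2, -0.2, -1.0]
grip_width: 0.997
```

```bash
python3 -c "
from h import *
go([.556,.330,.176],102.9)"
```

```text
t 2.98 p [0.5567 0.3313 0.1774] yaw 102.78 tilt [-0.0136 -0.027  -0.9995] F [ 0.22 -0.25 -0.99] g 0.997 q [-0.73  0.43  0.15  1.45 -0.05  1.29  1.22]
tool delta cm [-0.11 -0.1   0.14]
tool-z turn rad -0.002 other 3.14
```

>>> servo_tool --deltas '[[[0, 0, 0.1], 0, 4], [[0, 0, 0], 0, 0], [[0, 0, 0], 0, 0], [[0, 0, 0], 0, 0], [[0, 0, 0], 0, 0], [[0, 0, 0], 0, 0], [[0, 0, 0], 0, 0], [[0, 0, 0], 0, 0]]' --force 60

```text
clock: 3.65
position: [0.5582, 0.3317, 0.1798]
ee_rot: [0.625, 0.781, -0.013, 0.004]
ft_force: [-0.0, -0.2, -1.3]
grip_width: 0.173
```

>>> servo_tool --deltas '[[[0, 0, 0], 0, 0], [[0, 0, 0], 0, 0], [[0, 0, -0.4], 0, 0], [[0, 0, -0.6], 0, 0], [[0, 0, -0.8], 0, 0], [[0, 0, -0.8], 0, 0], [[0, 0, 0], 0, 0]]'

```text
clock: 4.23
position: [0.5577, 0.3321, 0.2071]
ee_rot: [0.625, 0.781, -0.014, 0.003]
ft_force: [0.2, 0.6, -2.9]
grip_width: 0.168
```

```bash
python3 - <<'E'
from h import *
go([.556,.330,.346],102.9)
p,d=eyes.camera("scene"); cv2.imwrite("pics/s2.png",cv2.resize(p[100:280,330:600],None,fx=2,fy=2))
E
```

```text
t 4.23 p [0.5577 0.3321 0.2071] yaw 102.71 tilt [-0.0128 -0.0265 -0.9996] F [ 0.24  0.6  -2.92] g 0.168 q [-0.73  0.41  0.15  1.41 -0.05  1.35  1.22]
tool delta cm [ -0.48  -0.46 -13.88]
tool-z turn rad -0.0033 other 3.138
```

View pics/s2.png

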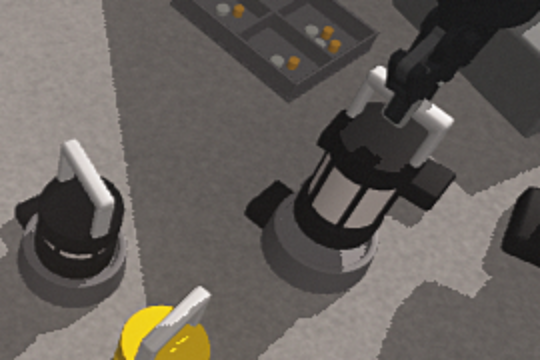

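Crop: the bar is held at (400,110) and the lamp is rising off its stand. I'll keep lifting.

>>> servo_tool --deltas '[[[0, 0, -1.2], 0, 0], [[0, 0, -1.8], 0, 0], [[0, 0, -2], 0, 0], [[0, 0, -2], 0, 0], [[0, 0, -2], 0, 0], [[0, 0, -2], 0, 0], [[0, 0, -1.7], 0, 0], [[0, 0, -1], 0, 0], [[0, 0, 0], 0, 0], [[0, 0, 0], 0, 0]]'

```text
clock: 5.12
position: [0.5581, 0.3351, 0.3548]
ee_rot: [0.624, 0.781, -0.015, 0.003]
ft_force: [0.7, -0.6, -3.7]
grip_width: 0.173
```

```bash
python3 - <<'E'
from h import *
go([.502,-.326,.35])
p,d=eyes.camera("scene"); W=cloud("scene",d); m=(d>.1)&(np.hypot(W[...,0]-.557,W[...,1]-.331)<.06)&(W[...,2]>.1)&(p.min(2)>110)
cv2.imwrite("pics/s3.png",cv2.resize(p[20:280,330:640],None,fx=2,fy=2))
E
```

```text
t 5.12 p [0.5581 0.3351 0.3548] yaw 102.72 tilt [-0.0139 -0.0273 -0.9995] F [ 0.71 -0.6  -3.72] g 0.173 q [-0.73  0.39  0.17  1.14 -0.05  1.64  1.21]
tool delta cm [-63.22 -19.98   2.36]
```

View pics/s3.png

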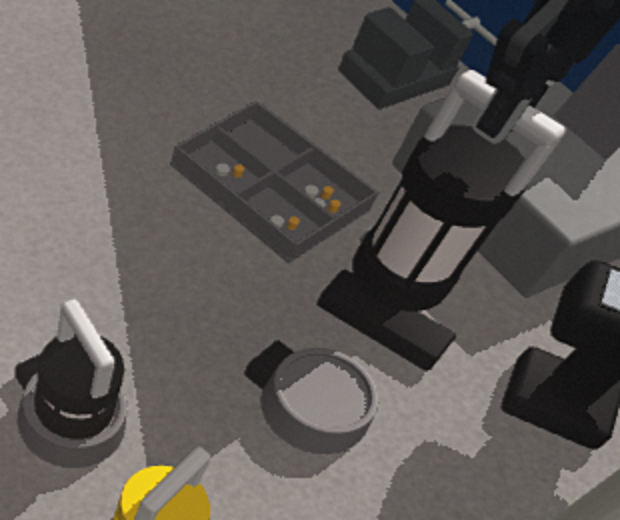

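Scene crop: the stand is empty at (320,395) and the lamp hangs upright at (440,220). Now I'll carry it across.

>>> servo_tool --deltas '[[[-0.7, -0.2, 0], 0, 0], [[-1.4, -0.4, 0], 0, 0], [[-2, -0.6, 0], 0, 0], [[-2.5, -0.8, 0], 0, 0], [[-2.5, -0.8, 0], 0, 0], [[-2.5, -0.8, 0], 0, 0], [[-2.5, -0.8, 0], 0, 0], [[-2.5, -0.8, 0], 0, 0], [[-2.5, -0.8, 0], 0, 0], [[-2.5, -0.8, 0], 0, 0], [[-2.5, -0.8, 0], 0, 0], [[-2.5, -0.8, 0], 0, 0]]'

```text
clock: 6.17
position: [0.527, 0.0443, 0.3498]
ee_rot: [0.621, 0.783, -0.024, -0.003]
ft_force: [1.0, -0.2, -3.8]
grip_width: 0.175
```

```bash
python3 -c "
from h import *
go([.502,-.326,.35],102.7)"
```

```text
t 6.17 p [0.527  0.0443 0.3498] yaw 103.21 tilt [-0.0339 -0.034  -0.9988] F [ 0.95 -0.15 -3.78] g 0.175 q [-0.47  0.1   0.31  1.5  -0.    1.58  1.64]
tool delta cm [-35.46 -10.85   1.32]
tool-z turn rad 0.009 other -3.133
```

>>> servo_tool --deltas '[[[-2.5, -0.8, 0.1], 0, 0], [[-2.5, -0.8, 0.1], 0, 0], [[-2.5, -0.8, 0.1], 0, 0], [[-2.5, -0.8, 0.1], 0, 0], [[-2.5, -0.8, 0.1], 0, 0], [[-2.5, -0.8, 0.1], 0, 0], [[-2.5, -0.8, 0.1], 0, 0], [[-2.5, -0.8, 0.1], 0, 0], [[-2, -0.6, 0.1], 0, 0], [[-1.4, -0.4, 0], 0, 0], [[-0.7, -0.2, 0], 0, 0], [[0, 0, 0], 0, 0]]'

```text
clock: 7.17
position: [0.4916, -0.2327, 0.3404]
ee_rot: [0.627, 0.779, -0.028, -0.009]
ft_force: [0.6, -1.1, -3.4]
grip_width: 0.173
```

```bash
python3 -c "
from h import *
go([.502,-.326,.35],102.7)"
```

```text
t 7.17 p [ 0.4916 -0.2327  0.3404] yaw 102.38 tilt [-0.0491 -0.0314 -0.9983] F [ 0.59 -1.14 -3.4 ] g 0.173 q [-0.15  0.14  0.55  1.49 -0.03  1.56  2.18]
tool delta cm [-9.35 -1.02 -0.72]
tool-z turn rad -0.0056 other 3.136
```

>>> servo_tool --deltas '[[[-0.8, -0.1, -0.1], 0.03, 0], [[-1.6, -0.2, -0.1], 0.05, 0], [[-2, -0.3, -0.1], 0.05, 0], [[-2, -0.3, -0.1], 0.05, 0], [[-1.8, -0.4, 0], 0.05, 0], [[-1, -0.4, 0], 0.03, 0], [[0, 0, 0], 0, 0], [[0, 0, 0], 0, 0]]'

```text
clock: 7.83
position: [0.4857, -0.327, 0.3462]
ee_rot: [0.729, 0.684, -0.029, -0.007]
ft_force: [0.6, 0.3, -3.8]
grip_width: 0.175
```

```bash
python3 - <<'E'
from h import *
go([.502,-.326,.35])
k=cal("wrist"); p,d=eyes.camera("wrist"); cv2.imwrite("pics/w2.png",p)
g=cv2.cvtColor(p,cv2.COLOR_BGR2GRAY); W=cloud("wrist",d,k)
print("wrist pts near pad", end=" ")
p2,d2=eyes.camera("scene"); cv2.imwrite("pics/s4.png",p2); ks=cal("scene"); g=cv2.cvtColor(p2,cv2.COLOR_BGR2GRAY)
z=np.load("scene.npz"); g=cv2.cvtColor(z["p"],cv2.COLOR_BGR2GRAY)
for c in cv2.findContours((g<45).astype(np.uint8),0,2)[0]:
    if cv2.contourArea(c)>1500:
        r=cv2.minAreaRect(np.array([ray(ks,*x[0],.004)[:2]*1000 for x in c],np.float32)); print(np.round(r[0]),np.round(r[1]),r[2])
E
```

```text
t 7.83 p [ 0.4857 -0.327   0.3462] yaw 86.39 tilt [-0.0507 -0.0293 -0.9983] F [ 0.59  0.35 -3.76] g 0.175 q [-0.02  0.25  0.64  1.38 -0.1   1.58  2.11]
tool delta cm [ 0.19  1.6  -0.46]
wrist pts near pad [ 504. -329.] [138. 140.] 76.99983215332031
[ 321. -343.] [94. 94.] 88.8664779663086
[ 358. -163.] [92. 93.] 76.58892822265625
[430. 120.] [114. 125.] 88.3563461303711
[520. 402.] [141. 200.] 21.032835006713867
[611. 638.] [106. 265.] 34.084205627441406
[142. 947.] [441. 291.] 65.40441131591797
```

View pics/s4.png

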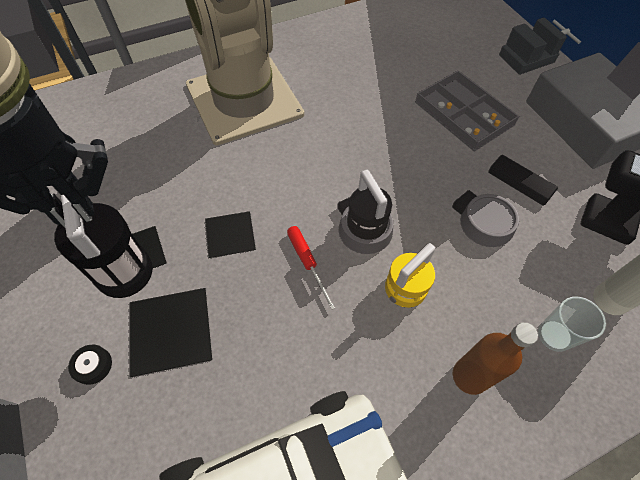

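Scene view: the lamp is held upright at (105,250), next to the large pad at (170,332). The pad centre from the scene view is (504,-329), which agrees with the top view at (502,-326).

>>> servo_tool --deltas '[[[0.1, 1, 0], 0, 0], [[0, 1.3, 0], 0, 0], [[0, 0.6, 1], 0, 0], [[0, 0, 2], 0, 0], [[0, 0, 2], 0, 0], [[0, 0, 2], 0, 0], [[0, 0, 2], 0, 0], [[0, 0, 2], 0, 0], [[0, 0, 1.5], 0, 0], [[0, 0, 0.7], 0, 0], [[0, 0, 0], 0, 0]]'

```text
clock: 8.85
position: [0.5185, -0.3182, 0.2007]
ee_rot: [0.721, 0.693, -0.026, -0.008]
ft_force: [0.2, 0.7, -4.2]
grip_width: 0.17
```

```bash
python3 -c "
from h import *
go([.509,-.326,.165])"
```

```text
t 8.85 p [ 0.5185 -0.3182  0.2007] yaw 87.74 tilt [-0.0491 -0.0243 -0.9985] F [ 0.22  0.66 -4.24] g 0.17 q [-0.02  0.37  0.6   1.55 -0.17  1.31  2.13]
tool delta cm [-0.72 -0.75  3.63]
```

>>> servo_tool --deltas '[[[-0.4, -0.4, 0.8], 0, 0], [[-0.4, -0.4, 1], 0, 0], [[0, 0, 0.8], 0, 0], [[0, 0, 0.5], 0, 0], [[0, 0, 0], 0, 0]]'

```text
clock: 9.27
position: [0.5092, -0.3273, 0.169]
ee_rot: [0.72, 0.693, -0.026, -0.007]
ft_force: [0.4, -0.0, -3.8]
grip_width: 0.174
```

```bash
cat > lampat.py <<'E'
from h import *
go([.509,-.326,.154])
# lamp foot/body by depth: handle-free body points, height-sliced centre
p,d=eyes.camera("scene"); cv2.imwrite("pics/s5.png",cv2.resize(p[180:400,30:250],None,fx=2.5,fy=2.5)); W=cloud("scene",d)[d>.1]
c=W[(np.hypot(W[:,0]-.503,W[:,1]+.328)<.075)]
for a,b in((.01,.03),(.03,.05),(.05,.09),(.09,.12)):
    s=c[(c[:,2]>a)&(c[:,2]<b)]
    if len(s)>20:
        A=np.c_[2*s[:,:2],np.ones(len(s))]; x=np.linalg.lstsq(A,(s[:,:2]**2).sum(1),rcond=None)[0]; print(a,b,len(s),x[:2].round(4),"r",np.sqrt(x[2]+x[0]**2+x[1]**2).round(4))
E
python3 lampat.py
```

```text
t 9.27 p [ 0.5092 -0.3273  0.169 ] yaw 87.83 tilt [-0.0465 -0.0253 -0.9986] F [ 0.43 -0.02 -3.82] g 0.174 q [ 0.    0.39  0.6   1.6  -0.18  1.25  2.16]
tool delta cm [0.17 0.04 1.5 ]
0.01 0.03 97 [ 0.5046 -0.3306] r 0.0396
0.03 0.05 391 [ 0.5063 -0.3299] r 0.0371
0.05 0.09 451 [ 0.5055 -0.3301] r 0.0355
0.09 0.12 211 [ 0.5098 -0.3279] r 0.0342
```

View pics/s5.png

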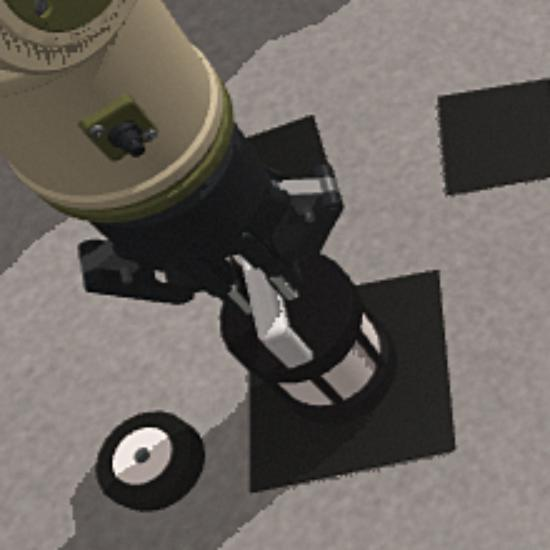

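Crop: the lamp hovers over the pad, and the fitted foot centre (505,-331), radius 39.6 mm, is within 3 mm of the pad centre. I'll lower it gently.

>>> servo_tool --deltas '[[[0, 0, 0.3], 0, 0], [[0, 0, 0.3], 0, 0], [[0, 0, 0.3], 0, 0], [[0, 0, 0], 0, 0]]'

```text
clock: 9.65
position: [0.51, -0.3278, 0.1611]
ee_rot: [0.72, 0.693, -0.025, -0.006]
ft_force: [0.6, -0.2, -3.0]
grip_width: 0.174
```

>>> servo_tool --deltas '[[[0, 0, 0.2], 0, 0], [[0, 0, 0.2], 0, 0], [[0, 0, 0], 0, 0]]'

```text
clock: 9.9
position: [0.5102, -0.3279, 0.157]
ee_rot: [0.72, 0.693, -0.025, -0.005]
ft_force: [-0.3, 0.4, -3.7]
grip_width: 0.175
```

>>> servo_tool --deltas '[[[0, 0, 0.2], 0, 0], [[0, 0, 0.1], 0, 0], [[0, 0, 0], 0, 0]]'

```text
clock: 10.15
position: [0.5103, -0.3284, 0.1545]
ee_rot: [0.72, 0.693, -0.025, -0.005]
ft_force: [-0.2, -0.2, -3.5]
grip_width: 0.172
```

>>> servo_tool --deltas '[[[0, 0, 0.15], 0, 0], [[0, 0, 0.1], 0, 0], [[0, 0, 0], 0, 0]]'

```text
clock: 10.4
position: [0.511, -0.3298, 0.1546]
ee_rot: [0.72, 0.693, -0.024, -0.003]
ft_force: [0.4, 0.1, -4.7]
grip_width: 0.175
```

>>> servo_tool --deltas '[[[0, 0, 0.2], 0, 0], [[0, 0, 0.2], 0, 0], [[0, 0, 0.1], 0, 0]]'

```text
clock: 10.65
position: [0.512, -0.3322, 0.1543]
ee_rot: [0.721, 0.693, -0.023, -0.0]
ft_force: [-3.4, 2.5, 3.5]
grip_width: 0.174
```

```bash
python3 lampat.py
```

```text
t 10.65 p [ 0.512  -0.3322  0.1543] yaw 87.75 tilt [-0.0334 -0.0318 -0.9989] F [-3.36  2.48  3.45] g 0.174 q [ 0.01  0.4   0.6   1.62 -0.19  1.2   2.17]
tool delta cm [ 0.61 -0.32  0.02]
0.01 0.03 242 [ 0.508  -0.3336] r 0.0391
0.03 0.05 348 [ 0.5081 -0.3335] r 0.0361
0.05 0.09 405 [ 0.509  -0.3334] r 0.0353
0.09 0.12 282 [ 0.5101 -0.333 ] r 0.0397
```

View pics/s5.png

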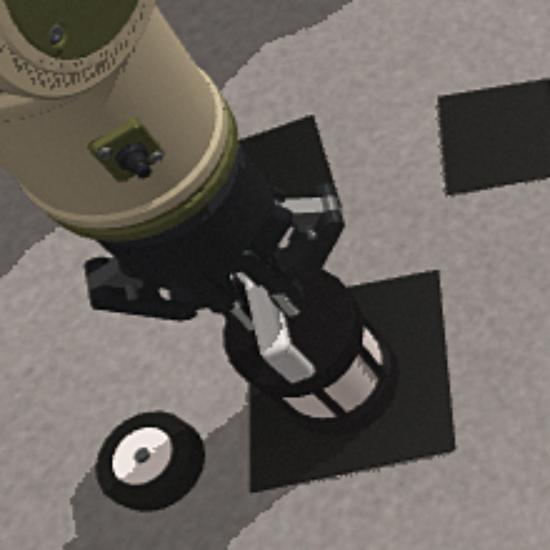

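Contact has been made: force is +3.5 N, the lamp is upright, and its foot is about 7 mm from the pad centre. I'll release it.

>>> servo_tool --deltas '[[[0, 0, 0], 0, 1.8], [[0, 0, 0], 0, 2.2], [[0, 0, 0], 0, 3], [[0, 0, 0], 0, 5], [[0, 0, 0], 0, 6], [[0, 0, 0], 0, 6], [[0, 0, 0], 0, 6]]'

```text
clock: 11.28
position: [0.5127, -0.3325, 0.1545]
ee_rot: [0.721, 0.693, -0.023, 0.001]
ft_force: [0.4, 0.3, -1.0]
grip_width: 0.701
```

```bash
python3 lampat.py
```

```text
t 11.28 p [ 0.5127 -0.3325  0.1545] yaw 87.76 tilt [-0.0317 -0.0328 -0.999 ] F [ 0.43  0.32 -1.03] g 0.701 q [ 0.01  0.4   0.59  1.62 -0.19  1.2   2.17]
tool delta cm [ 0.63 -0.4   0.04]
0.01 0.03 280 [ 0.5092 -0.3352] r 0.0388
0.03 0.05 347 [ 0.5086 -0.3355] r 0.0358
0.05 0.09 431 [ 0.5085 -0.3356] r 0.0354
0.09 0.12 311 [ 0.5092 -0.3352] r 0.0391
```

Released and vertical (all slices share the same centre). I'll withdraw upward.

>>> servo_tool --deltas '[[[0, 0, -0.6], 0, 6], [[0, 0, -1], 0, 6], [[0, 0, -2], 0, 6], [[0, 0, -3], 0, 6], [[0, 0, -3], 0, 6], [[0, 0, -3], 0, 6], [[0, 0, -2], 0, 6], [[0, 0, 0], 0, 6], [[0, 0, 0], 0, 6], [[0, 0, 0], 0, 6]]'

```text
clock: 12.17
position: [0.5165, -0.3274, 0.3137]
ee_rot: [0.721, 0.692, -0.023, 0.002]
ft_force: [-0.3, 0.9, -0.7]
grip_width: 0.702
```

```bash
python3 lampat.py; python3 - <<'E'
from h import *
p,d=eyes.camera("scene"); cv2.imwrite("pics/s6.png",p); W=cloud("scene",d); w=W[165:250,335:395].reshape(-1,3);q=p[165:250,335:395].reshape(-1,3).min(1)
h=w[(q>110)&(w[:,2]>.137)&(w[:,2]<.17)]; print("short",cv2.minAreaRect((h[:,:2]*1000).astype(np.float32)),h[:,2].max())
w=W.reshape(-1,3);q=p.reshape(-1,3).min(1);h=w[(q>110)&(abs(w[:,2]-.17)<.012)&(np.hypot(w[:,0]-.508,w[:,1]+.335)<.06)];print("tall bar",cv2.minAreaRect((h[:,:2]*1000).astype(np.float32)),np.percentile(h[:,2],98))
E
```

```text
t 12.17 p [ 0.5165 -0.3274  0.3137] yaw 87.7 tilt [-0.0298 -0.0342 -0.999 ] F [-0.33  0.88 -0.66] g 0.702 q [-0.02  0.31  0.63  1.39 -0.13  1.51  2.13]
tool delta cm [ 0.68 -0.31 15.97]
0.01 0.03 283 [ 0.5095 -0.3353] r 0.0387
0.03 0.05 341 [ 0.5086 -0.3353] r 0.0359
0.05 0.09 446 [ 0.5086 -0.3356] r 0.0354
0.09 0.12 311 [ 0.5087 -0.3354] r 0.0396
short ((466.0966796875, 91.67386627197266), (15.142406463623047, 78.67411041259766), 87.97114562988281) 0.15423872168286196
tall bar ((510.1266784667969, -334.9836730957031), (15.832426071166992, 77.87500762939453), 89.75447845458984) 0.17787238699106933
```

View pics/s6.png

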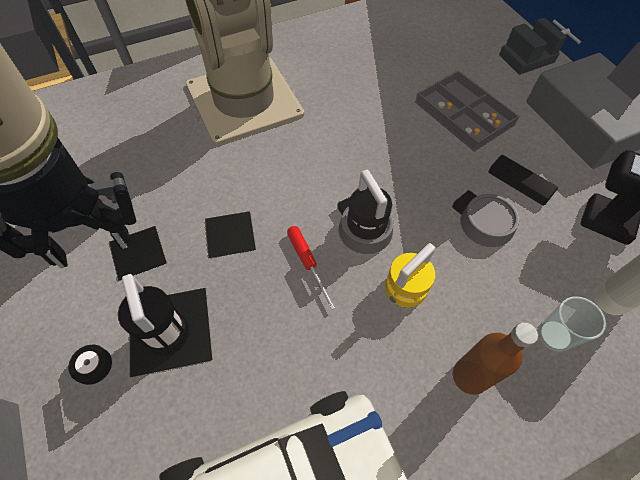

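The picture shows the tall lamp standing upright and free on the large pad at (155,320), with the gripper clear above it. The short lamp is undisturbed at (367,215). I'll hand in.

```bash
python3 -c "
from h import *
print(order.hand_in())"
```

```text
the job is handed in; nothing more can be done
None
```

I gripped the taller lamp by its handle bar, lifted it off the left stand, carried it over the other objects, and set it down upright on the largest pad. I then let go, moved the gripper clear and handed the job in at about 12 s of the 42 s allowed.

The last checks before handing in showed:
- **Tall lamp:** its foot centre is at about (509, -335) mm. The pad centre is about (503, -328) mm, so it is roughly 7 mm off along x and y, within the 30 mm limit. It stands vertical, with all height slices sharing the same centre. The bar top is 178 mm above the bench, against an expected 176 mm.
- **Short lamp:** its handle moved less than 1 mm from where it started.
- **Gripper:** it is about 14 cm above the lamp and touching nothing.

- **Slide on the pad:** the lamp slid a few millimetres as it touched down.
- **Tool tilt:** the tool drifted about 1 to 3 degrees off vertical during the moves, which I could not correct.
- **Pad position:** the two camera views of the pad centre differed by about 3 mm, within tolerance.

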